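# Gauge the airer-rail bush with a go / no-go plug

## Task

Check the bush in the grey airer bracket with the double-ended plug gauge from its wooden stand: push the green go end fully home, until its collar meets the bush, draw it out, then press the red no-go end centrally into the mouth of the bore for a second, gently but firmly, to confirm that it will not enter, and lay the gauge back in its stand. The bush is clamped a little off centre, so feel your way in: never push on the bracket with more than 20 N. Leave the laundry things where they are.

Things in the scene. Friction and masses are not known exactly. Their poses are not given: they have to be found in the camera images.
- gauge: Double-ended plug gauge, about 0.2 kg, 110 mm long along its y axis; origin on the axis at the handle's middle. Handle: black block 22 mm wide (x), 28 mm high (z), y = -26 to 26 mm, green band near +y, red near -y; grip it across x from above. A 32 mm diameter collar (green +y, red -y) closes each end, outer face 30 mm from the origin. Plug ends beyond the collars are steel, rigid and coaxial.
- go_tip (a point): Centre of the go end's nose tip, 60 mm from the gauge's origin along +y. Go end: cylinder 22 mm in diameter from y = 30 to 50 mm, then a nose tapering evenly to 10 mm in diameter at y = 60.
- nogo_tip (a point): Centre of the no-go end's nose tip, 50 mm from the gauge's origin along -y. No-go end: cylinder 27 mm in diameter from y = -30 to -43 mm, then a nose tapering evenly to 17 mm in diameter at y = -50. Centred in the bore its nose enters about 5 mm and then jams.
- bracket: Grey rail bracket fixed to the board, origin under its centre. Base plate 110 (x) by 60 (y) by 8 mm; frame 90 mm wide (x), 24 mm thick (y), 114 mm high, holding a bush whose bore runs along the bracket's y axis. The bush is clamped rigidly in x and z; along y it gives on a stiff spring of 8 N per mm. Its brass flanges, 54 mm in diameter, end 16 mm from the mid-plane on both sides.
- bore (a point): Nominal centre of the 24 mm through-bore, midway through, 70 mm above the board. Either side may be entered. The true axis is parallel to the bracket's y but up to 3.5 mm off this point in x and, separately, in height: not measured, to be felt or seen. With the go end fully home the gauge's origin is 46 mm from here along y.
- stand: Wooden gauge stand fixed to the board, origin under its centre, base 70 (x) by 110 (y) by 8 mm. The gauge lies along its y axis, handle on a pedestal 18 mm wide (x), 40 mm long, 36 mm high. At y = -42 and 42 mm an 8 mm thick post, 54 mm high, has a notch 34 mm wide for the plug ends, its floor 32 mm above the board.
- rest (a point): Where the gauge's origin belongs when it lies in the stand, 50 mm above the board over the stand's centre (either way round).
- tub: White plastic container with screw-top lid, 110 mm in diameter, 152 mm high, origin under its centre; leave alone.
- spray: Closed blue spray bottle with white trigger head, 76 mm in diameter, 214 mm high, origin under its centre; leave alone.
- scoop: Aluminium scoop, 175 mm long along its x axis, 33 mm high, origin near the back of its bowl; leave alone.
- peg_dish: White ceramic dish of clothes pegs, 124 mm in diameter, 40 mm high, origin under its centre; leave alone.
- hanger: Folded white plastic hanger lying flat, 440 mm long along its x axis, gripped by a yellow spring clip, 35 mm high, origin near its middle; leave alone.
- peg: Single wooden clothes peg, 75 mm long along x, 10 mm high, origin under its centre; leave alone.
Things that resemble listed ones, but are neither listed nor needed, are in the scene too. What is meant by the gauge is not orange or yellow, and is the smaller of those in its own colour.

How it is judged:
On the way, in this order (a step that is already met when the one before it is completed fails the run):
1. the go end is fully home in the bush, its collar within about 2 mm of the flange (distance between gauge and bore below 0.0485 m and distance between go_tip and bore below 0.02 m and angle between the y axis of gauge and the y axis of bracket, either way round below 0.12 rad), for 0.2 s.
2. the no-go end is pressed centrally into the mouth of the bore with at least 3 N for 0.3 s (nose at least 3 mm in) and does not enter (y of nogo_tip in the frame of bracket between -0.013 and 0.013 m and x of nogo_tip in the frame of bracket between -0.009 and 0.009 m and z of nogo_tip in the frame of bore between -0.009 and 0.009 m and contact force between gauge and bracket above 3 N and angle between the y axis of gauge and the y axis of bracket, either way round below 0.12 rad), for 0.3 s.
At the end, for the whole second after the job is handed in: The gauge lies at rest in its stand: its origin within 10 mm of the rest point, along the stand within 0.15 rad, level within 0.12 rad, borne by the stand and released (distance between gauge and rest below 0.01 m and angle between the y axis of gauge and the y axis of stand, either way round below 0.15 rad and angle between gauge's own z axis and vertical below 0.12 rad and linear speed of gauge below 0.01 m/s and angular speed of gauge below 0.1 rad/s and contact force between gauge and stand above 0.5 N); the robot touches nothing.
It fails at once if the bracket or its bush is pushed with more than 20 N (contact force between anything else and bracket above 20 N).
It fails at once if a laundry thing is shifted by more than 20 mm (distance of any of tub, spray, scoop, peg_dish, hanger, peg from where it was at the start of the episode above 0.02 m).
It also fails if it takes over 67 s, if anything falls off the work surface, if the arm or the gripper's body presses on something with over 40 N, if the wrist force passes 120 N, or if a joint passes its speed limit or range.

## Robot

A 6-joint arm with a two-finger parallel gripper is mounted at the origin on the work surface. World frame = base frame: x ahead of the robot, y to its left, z up, the work surface at z = 0. Lengths are in m, angles in rad, forces in N, time in s.
With the tool pointing down it reaches from about 0.35 to 0.95 m from the base axis. Payload 17.4 kg.
Tool frame: the origin (TCP) lies at the very end of the fingers, on their centre line; the grasp point (between the pads) lies 19 mm behind it; z points along the fingers, y is the line along which they close (so a half turn about z gives the same grasp; the last joint's range is limited). The gripper opens to 93 mm and grips with 3 to 60 N. Pads are 15 mm wide; open, the fingers measure 128 mm over their backs; the gripper's body (75 mm by 188 mm) begins 65 mm behind the grasp point.
Start: joints at [1.173, 0.116, 1.442, -0, 1.584, -0.038], TCP at [0.238, 0.632, 0.219] pointing down, gripper open.
Joint ranges: [-2.83, 2.83], [-0.83, 2.19], [0.07, 2.5], [-1.14, 4.28], [0.01, 3], [-2.97, 2.97]. Speed limits (rad/s): [1.89, 1.89, 2.22, 3.14, 3.14, 3.14].

## Interface

Orientations are given as a unit quaternion [w, x, y, z].
In Python, from rig import status, imaging, workorder gives the robot as it stands.
- The arm moves only by the tool play_rows, never from a script. Its argument "increments" is a list of rows, each an object of numbers: "wx", "wy", "wz": the turn, a rotation vector about the tool's x, y, z in rad; "tx", "ty", "tz": the shift along the tool's x, y, z in m; "fingers": the finger opening in m, from 0 to 0.093. In form: [{"wx": .., "wy": .., "wz": .., "tx": .., "ty": .., "tz": .., "fingers": ..}, ...]. A call has 1 to 20 rows; each row is the pose to reach, as a shift and turn from the pose commanded when the call began, along the tool's axes at that moment; what a row does not reach only later rows make up. A row lasts 1/12 s, in which the tool goes at most 41.7 mm and 7.16 degrees, less where a joint would pass 70% of its speed; a pose out of reach is approached as far as the arm can. A call with a gripper value outside its range is refused whole. The fingers move at their own pace and stop on an object; the grip force is fixed at half the most. Time passes only in rows, so rows that repeat a pose let the fingers close. It gives the time, the measured TCP pose, the force, the opening and the grip force at its end, in the units of the state.
- status.read_state(): the state, without advancing time (a new reading comes with each control period).
- imaging.snapshot(name): name is "scene" or "top" or "wrist"; returns (picture, depth): 400x640x3 uint8, red, green, blue; 400x640 float32, m along the optical axis (not along the pixel's ray), 0 where there is no reading.
- imaging.camera_params(name): a dict with "intrinsics" (3x3 intrinsics, pixels), "distortion" ([k1, k2, p1, p2, k3] as OpenCV has them; the pictures are not rectified), "cam_to_world" (4x4, takes a point from camera to world coordinates). Camera axes: x right, y down, z forward; pixel columns grow to the right and rows downward; lengths in m; the calibration is good to about 2 mm. A picture is of the moment at which its call begins: read the wrist's pose just before it. camera_params takes no time and is no camera call; for the wrist camera it gives the pose at the moment of the call.
- workorder.close_job(): hands the job in; it is judged then, once.
The state is a dict: "t": time; "q": joint angles; "joint_vel": joint speeds; "effort": joint torques, N m; "position": TCP position; "tool_rot": TCP orientation; "wrist_force": force on the tool from outside, world axes, zero at the start; "wrist_torque": the same for the moment, N m; "opening": finger opening in m; "grip_force": force on a finger pad.
Only numpy, scipy, OpenCV 4.12 (cv2) and the standard library are available. Lean on these libraries where they do the work, as an engineer would, in place of code of your own. Each camera call takes 0.05 s, during which the arm holds its last target. There are 200 camera calls.

## Working session

There is one attempt and no reset: what is moved stays moved. The work goes in short steps, Python scripts to look and compute and a tool call to move; the robot and the scene stay as the last step left them, time stands still between calls to the robot, and variables do not carry over. Pictures are saved under pics/ and viewed, at most 10 in all, crops included, and the job is handed in when it is done.

Besides the shell and the picture viewer there is one more tool, called by a JSON object that holds its "name" and its "arguments", one argument or row to a line. play_rows: Moves the arm, as the interface text tells. Its arguments: {"type":"object","properties":{"increments":{"type":"array"}},"required":["increments"]}

```bash
mkdir -p pics; ls
cat > h.py <<'E'
import numpy as np,cv2
from rig import status,imaging,workorder
def snap(n,save=None):
    P=imaging.camera_params(n); a,d=imaging.snapshot(n); 
    if save: cv2.imwrite(f'pics/{save}.png',a[:,:,::-1]); np.savez(f'pics/{save}.npz',a=a,d=d,K=P['intrinsics'],D=P['distortion'],T=P['cam_to_world'])
    return a,d,P
def load(s):
    z=np.load(f'pics/{s}.npz'); return z['a'],z['d'],dict(intrinsics=z['K'],distortion=z['D'],cam_to_world=z['T'])
def cloud(d,P):
    h,w=d.shape; u,v=np.meshgrid(np.arange(w),np.arange(h))
    p=cv2.undistortPoints(np.stack([u,v],-1).reshape(-1,1,2).astype(float),np.array(P['intrinsics']),np.array(P['distortion'])).reshape(h,w,2)
    c=np.dstack([p[...,0]*d,p[...,1]*d,d]); T=np.array(P['cam_to_world'])
    W=c@T[:3,:3].T+T[:3,3]; W[d==0]=np.nan; return W
E
python3 - <<'E'
from h import *
snap('scene','scene');snap('top','top')
s=status.read_state();print(s)
a=cv2.imread('pics/scene.png');b=cv2.imread('pics/top.png')
cv2.imwrite('pics/both.png',np.vstack([cv2.resize(a,(480,300)),cv2.resize(b,(480,300))]))
E
```

```text
pics
{'t': 0.1, 'q': array([ 1.17320508e+00,  1.16449378e-01,  1.44216968e+00, -2.54242488e-05,
        1.58399653e+00, -3.77921194e-02]), 'joint_vel': array([ 0.00103307, -0.0024657 , -0.00134323, -0.00172446,  0.00157325,
        0.00084418]), 'effort': array([ 1.24326041e-03, -7.22898746e+01, -6.23859501e+01,  7.81391398e-02,
        2.29343819e-02, -5.81982317e-05]), 'position': array([0.23760232, 0.63161586, 0.21798922]), 'tool_rot': array([-9.80533040e-05,  1.78930896e-01,  9.83861511e-01, -5.02139245e-04]), 'wrist_force': array([ 1.01406022, -0.62602855, -0.56872093]), 'wrist_torque': array([-0.01261455, -0.01539838, -0.00399258]), 'grip_force': 0.0, 'opening': 0.09332618239528134}
```

View pics/scene.png

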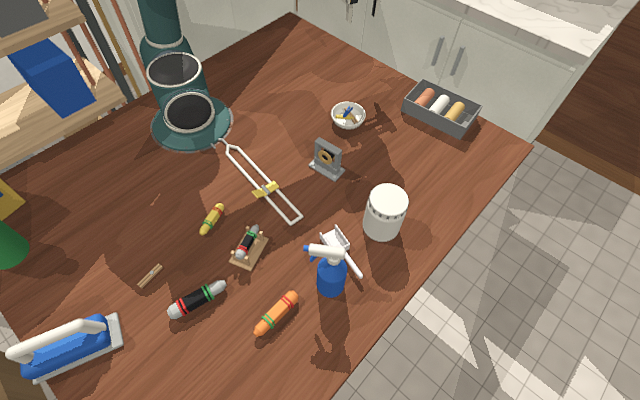

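View pics/top.png

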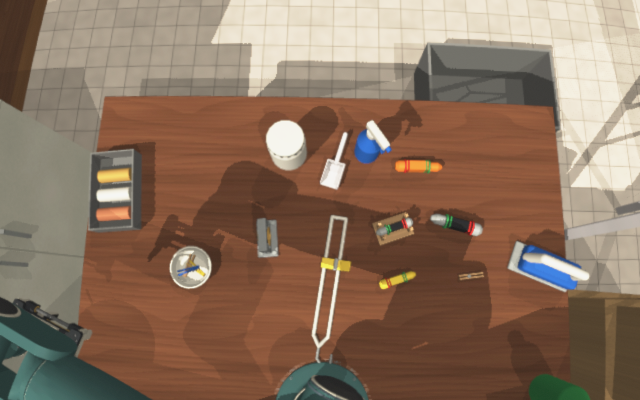

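Scene and top show these gauge candidates:

| Candidate | Scene pixel | Top pixel |
|---|---|---|
| Black, in the stand | (247,240) | (394,227) |
| Larger black | (198,298) | (456,223) |
| Yellow | (211,218) | (397,280) |
| Orange | (276,313) | (418,166) |

I choose the one in the stand, because it is black and the smaller of the two. The bracket is at top (267,238).

Run:
```python
from h import *
a,d,P=load('top');W=cloud(d,P)
np.set_printoptions(precision=4,suppress=True)
for n,(u,v) in dict(stand=(394,227),bigblack=(456,223),bracket=(267,238),hang=(335,265),tub=(287,140),spray=(370,145),scoop=(335,170),peg=(471,276),dish=(190,267)).items(): print(n,W[v,u])
def rect(c,r,z0,z1,name):
    m=(abs(W[...,0]-c[0])<r)&(abs(W[...,1]-c[1])<r)&(W[...,2]>z0)&(W[...,2]<z1)
    p=W[m][:,:2]; R=cv2.minAreaRect((p*1000).astype(np.float32)); print(name,m.sum(),R,np.median(W[m],0))
c=W[238,267];rect(c,.09,.09,.13,'bracket frame');rect(c,.09,.004,.014,'bracket base')
c=W[227,394];rect(c,.075,.004,.014,'stand base');rect(c,.075,.045,.09,'gauge+posts');rect(c,.075,.055,.09,'handle')
b=cv2.resize(a[190:260,360:500,::-1],None,fx=5,fy=5,interpolation=cv2.INTER_CUBIC)
s=load('scene')[0][130:290,200:360,::-1]
c2=cv2.resize(s,None,fx=2,fy=2)
o=np.zeros((350,700+0,3),np.uint8);o[:]=b; cv2.imwrite('pics/crop.png',o)
```

```text
stand [ 0.5244 -0.1942  0.0642]
bigblack [ 0.5428 -0.3829  0.0423]
bracket [0.482  0.1647 0.0924]
hang [ 0.4142 -0.0279  0.0243]
tub [0.7475 0.114  0.1535]
spray [ 0.7428 -0.1161  0.1404]
scoop [ 0.7055 -0.0234  0.003 ]
peg [ 0.3885 -0.4333  0.0147]
dish [0.3963 0.3926 0.0428]
bracket frame 298 ((490.5466003417969, 174.9805450439453), (90.52022552490234, 25.87505531311035), 5.11397647857666) [0.4877 0.175  0.1146]
bracket base 634 ((481.6475830078125, 164.78480529785156), (178.94532775878906, 179.5811004638672), 0.03469756618142128) [0.479  0.1599 0.0061]
stand base 595 ((524.29833984375, -194.312255859375), (149.31382751464844, 149.26576232910156), 0.16761112213134766) [ 0.5203 -0.1974  0.0077]
gauge+posts 355 ((527.33544921875, -195.73504638671875), (49.608123779296875, 111.16969299316406), 19.816408157348633) [ 0.5273 -0.1969  0.0619]
handle 307 ((528.1929931640625, -195.70132446289062), (48.230953216552734, 110.64884948730469), 20.02874755859375) [ 0.5279 -0.1972  0.0629]
```

View pics/crop.png

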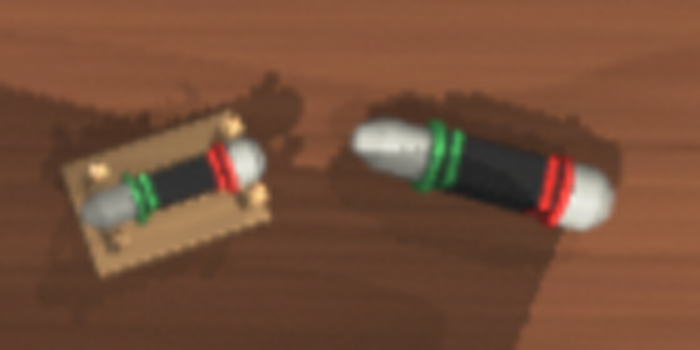

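The crop shows the stand's gauge (crop about (175,185)) with go/green to the left, which is world +y. It is clearly smaller than the black one at (485,175), so the choice stands. Next I move above it.

```bash
cat >> h.py <<'E'
from scipy.spatial.transform import Rotation as R
def inc(p,yaw=None):
    """tool increments to TCP p, tool y at yaw (deg), pointing down"""
    s=status.read_state(); w,x,y,z=s['tool_rot']; A=R.from_quat([x,y,z,w])
    t=A.inv().apply(np.array(p)-s['position'])
    out=dict(zip(('tx','ty','tz'),t.round(4)))
    if yaw is not None:
        c,n=np.cos(np.radians(yaw)),np.sin(np.radians(yaw))
        B=R.from_matrix(np.array([[-n*-1*-1,c,0],[c,n,0],[0,0,-1.]]).T) if False else R.from_matrix(np.column_stack([np.cross([c,n,0],[0,0,-1]),[c,n,0],[0,0,-1]]))
        out.update(zip(('wx','wy','wz'),(A.inv()*B).as_rotvec().round(4)))
    print({k:float(v) for k,v in out.items()}, 't',s['t']); return out
E
python3 -c "
from h import *
inc([.524,-.196,.2],19.9)"
```

```text
{'tx': -0.5595, 'ty': -0.6738, 'tz': 0.0187, 'wx': -0.001, 'wy': 0.0004, 'wz': 0.8637} t 0.1
```

{"name": "play_rows", "arguments": {
  "increments": [
    {"tx":-0.2,"ty":-0.24,"tz":0,"wz":0.3,"fingers":0.093},
    {"tx":-0.56,"ty":-0.674,"tz":0.0,"wx":-0.001,"wz":0.864},
    {"tx":-0.56,"ty":-0.674,"tz":0.0,"wx":-0.001,"wz":0.864},
    {"tx":-0.56,"ty":-0.674,"tz":0.0,"wx":-0.001,"wz":0.864},
    {"tx":-0.56,"ty":-0.674,"tz":0.0,"wx":-0.001,"wz":0.864},
    {"tx":-0.56,"ty":-0.674,"tz":0.0,"wx":-0.001,"wz":0.864},
    {"tx":-0.56,"ty":-0.674,"tz":0.0,"wx":-0.001,"wz":0.864},
    {"tx":-0.56,"ty":-0.674,"tz":0.0,"wx":-0.001,"wz":0.864},
    {"tx":-0.56,"ty":-0.674,"tz":0.0,"wx":-0.001,"wz":0.864},
    {"tx":-0.56,"ty":-0.674,"tz":0.0,"wx":-0.001,"wz":0.864},
    {"tx":-0.56,"ty":-0.674,"tz":0.0,"wx":-0.001,"wz":0.864},
    {"tx":-0.56,"ty":-0.674,"tz":0.0,"wx":-0.001,"wz":0.864},
    {"tx":-0.56,"ty":-0.674,"tz":0.0,"wx":-0.001,"wz":0.864},
    {"tx":-0.56,"ty":-0.674,"tz":0.0,"wx":-0.001,"wz":0.864},
    {"tx":-0.56,"ty":-0.674,"tz":0.0,"wx":-0.001,"wz":0.864},
    {"tx":-0.56,"ty":-0.674,"tz":0.0,"wx":-0.001,"wz":0.864},
    {"tx":-0.56,"ty":-0.674,"tz":0.0,"wx":-0.001,"wz":0.864},
    {"tx":-0.56,"ty":-0.674,"tz":0.0,"wx":-0.001,"wz":0.864},
    {"tx":-0.56,"ty":-0.674,"tz":0.0,"wx":-0.001,"wz":0.864},
    {"tx":-0.56,"ty":-0.674,"tz":0.0,"wx":-0.001,"wz":0.864}
  ]
}}

```text
$.increments[0]: bad value
```

{"name": "play_rows", "arguments": {
  "increments": [
    {"wx":0,"wy":0,"wz":0.864,"tx":-0.56,"ty":-0.674,"tz":0.0,"fingers":0.093},
    {"wx":0,"wy":0,"wz":0.864,"tx":-0.56,"ty":-0.674,"tz":0.0,"fingers":0.093},
    {"wx":0,"wy":0,"wz":0.864,"tx":-0.56,"ty":-0.674,"tz":0.0,"fingers":0.093},
    {"wx":0,"wy":0,"wz":0.864,"tx":-0.56,"ty":-0.674,"tz":0.0,"fingers":0.093},
    {"wx":0,"wy":0,"wz":0.864,"tx":-0.56,"ty":-0.674,"tz":0.0,"fingers":0.093},
    {"wx":0,"wy":0,"wz":0.864,"tx":-0.56,"ty":-0.674,"tz":0.0,"fingers":0.093},
    {"wx":0,"wy":0,"wz":0.864,"tx":-0.56,"ty":-0.674,"tz":0.0,"fingers":0.093},
    {"wx":0,"wy":0,"wz":0.864,"tx":-0.56,"ty":-0.674,"tz":0.0,"fingers":0.093},
    {"wx":0,"wy":0,"wz":0.864,"tx":-0.56,"ty":-0.674,"tz":0.0,"fingers":0.093},
    {"wx":0,"wy":0,"wz":0.864,"tx":-0.56,"ty":-0.674,"tz":0.0,"fingers":0.093},
    {"wx":0,"wy":0,"wz":0.864,"tx":-0.56,"ty":-0.674,"tz":0.0,"fingers":0.093},
    {"wx":0,"wy":0,"wz":0.864,"tx":-0.56,"ty":-0.674,"tz":0.0,"fingers":0.093},
    {"wx":0,"wy":0,"wz":0.864,"tx":-0.56,"ty":-0.674,"tz":0.0,"fingers":0.093},
    {"wx":0,"wy":0,"wz":0.864,"tx":-0.56,"ty":-0.674,"tz":0.0,"fingers":0.093},
    {"wx":0,"wy":0,"wz":0.864,"tx":-0.56,"ty":-0.674,"tz":0.0,"fingers":0.093},
    {"wx":0,"wy":0,"wz":0.864,"tx":-0.56,"ty":-0.674,"tz":0.0,"fingers":0.093},
    {"wx":0,"wy":0,"wz":0.864,"tx":-0.56,"ty":-0.674,"tz":0.0,"fingers":0.093},
    {"wx":0,"wy":0,"wz":0.864,"tx":-0.56,"ty":-0.674,"tz":0.0,"fingers":0.093},
    {"wx":0,"wy":0,"wz":0.864,"tx":-0.56,"ty":-0.674,"tz":0.0,"fingers":0.093},
    {"wx":0,"wy":0,"wz":0.864,"tx":-0.56,"ty":-0.674,"tz":0.0,"fingers":0.093}
  ]
}}

```text
t: 1.77
position: [0.5105, -0.158, 0.2185]
tool_rot: [-0.0, 0.575, 0.818, 0.0]
wrist_force: [-0.3, 1.0, -0.1]
opening: 0.093
grip_force: 0.0
```

Run:
```python
from h import *
np.set_printoptions(precision=4,suppress=True)
a,d,P=snap('wrist','w1');W=cloud(d,P)
print(P['cam_to_world'])
c=np.array([.525,-.196])
m=(abs(W[...,0]-c[0])<.08)&(abs(W[...,1]-c[1])<.08)
hsv=cv2.cvtColor(a,cv2.COLOR_RGB2HSV)
def st(mm,n):
    p=W[mm]; 
    if len(p)<10: print(n,len(p));return
    print(n,len(p),cv2.minAreaRect((p[:,:2]*1000).astype(np.float32)),np.median(p,0))
g=(hsv[...,0]>45)&(hsv[...,0]<85)&(hsv[...,1]>100)&m; r=((hsv[...,0]<6)|(hsv[...,0]>174))&(hsv[...,1]>160)&m&(W[...,2]>.05)
st(g,'green');st(r,'red')
st(m&(hsv[...,2]<70)&(W[...,2]>.058)&(W[...,2]<.07),'black top')
st(m&(W[...,2]>.004)&(W[...,2]<.011)&(hsv[...,2]>0),'base')
inc([.524,-.196,.2],19.9)
```

```text
[[ 0.9408  0.3259  0.0929  0.4835]
 [ 0.3389 -0.9044 -0.2591 -0.0875]
 [-0.0004  0.2753 -0.9614  0.3845]
 [ 0.      0.      0.      1.    ]]
green 314 ((523.2520141601562, -187.46636962890625), (32.138736724853516, 28.079883575439453), 20.143348693847656) [ 0.5191 -0.1793  0.0637]
red 257 ((536.2410278320312, -225.9044647216797), (29.36526107788086, 13.021636962890625), 14.642546653747559) [ 0.536  -0.2263  0.0639]
black top 806 ((527.8658447265625, -203.50186157226562), (20.1411075592041, 50.87783432006836), 20.534643173217773) [ 0.528  -0.2028  0.0639]
base 3163 ((526.7560424804688, -202.64727783203125), (70.08480834960938, 109.63127899169922), 19.718608856201172) [ 0.5199 -0.2002  0.0079]
{'tx': -0.0351, 'ty': 0.0004, 'tz': 0.0175, 'wx': -0.0015, 'wy': 0.0012, 'wz': -0.003} t 1.8167
```

View pics/w1.png

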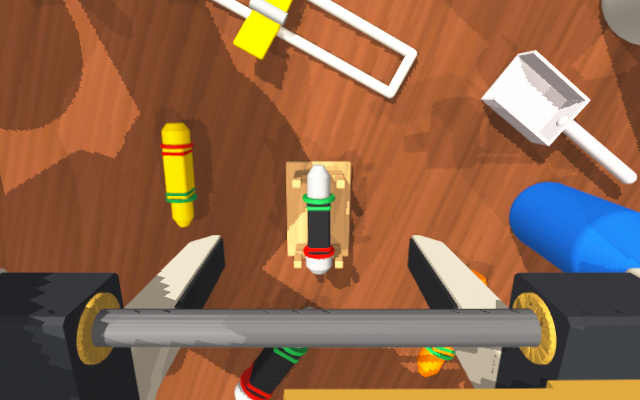

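The wrist picture shows the gauge centred in the stand at about (318,220), go end up in the image and nothing near the fingers. Now descend and grip.

```bash
python3 -c "
from h import *
inc([.5272,-.203,.031],19.8)"
```

```text
{'tx': -0.0426, 'ty': 0.0013, 'tz': 0.1866, 'wx': -0.0015, 'wy': 0.0012, 'wz': -0.0012} t 1.8167
```

{"name": "play_rows", "arguments": {
  "increments": [
    {"wx":0,"wy":0,"wz":0,"tx":-0.0426,"ty":0.0013,"tz":0.06,"fingers":0.093},
    {"wx":0,"wy":0,"wz":0,"tx":-0.0426,"ty":0.0013,"tz":0.06,"fingers":0.093},
    {"wx":0,"wy":0,"wz":0,"tx":-0.0426,"ty":0.0013,"tz":0.06,"fingers":0.093},
    {"wx":0,"wy":0,"wz":0,"tx":-0.0426,"ty":0.0013,"tz":0.06,"fingers":0.093}
  ]
}}

```text
t: 2.15
position: [0.5255, -0.1955, 0.157]
tool_rot: [-0.002, 0.575, 0.818, -0.0]
wrist_force: [-0.3, -0.0, 1.2]
opening: 0.0933
grip_force: 0.0
```

```bash
python3 -c "
from h import *
inc([.5272,-.203,.031],19.8)"
```

```text
{'tx': -0.008, 'ty': -0.0006, 'tz': 0.1259, 'wx': -0.0026, 'wy': -0.0024, 'wz': 0.0002} t 2.15
```

{"name": "play_rows", "arguments": {
  "increments": [
    {"wx":0,"wy":0,"wz":0,"tx":0,"ty":0,"tz":0,"fingers":0.093},
    {"wx":0,"wy":0,"wz":0,"tx":0,"ty":0,"tz":0,"fingers":0.093}
  ]
}}

```text
t: 2.32
position: [0.5265, -0.1947, 0.1603]
tool_rot: [0.001, 0.574, 0.819, 0.0]
wrist_force: [0.9, 0.6, 0.4]
opening: 0.0929
grip_force: 0.0
```

```bash
python3 -c "
from h import *
inc([.5272,-.203,.031],19.8)"
```

```text
{'tx': -0.0078, 'ty': -0.0024, 'tz': 0.1293, 'wx': 0.0016, 'wy': 0.0013, 'wz': 0.002} t 2.3167
```

{"name": "play_rows", "arguments": {
  "increments": [
    {"wx":0,"wy":0,"wz":0,"tx":-0.008,"ty":-0.002,"tz":0.035,"fingers":0.093},
    {"wx":0,"wy":0,"wz":0,"tx":-0.008,"ty":-0.002,"tz":0.07,"fingers":0.093},
    {"wx":0,"wy":0,"wz":0,"tx":-0.008,"ty":-0.002,"tz":0.1,"fingers":0.093},
    {"wx":0,"wy":0,"wz":0,"tx":-0.008,"ty":-0.002,"tz":0.12,"fingers":0.093},
    {"wx":0,"wy":0,"wz":0,"tx":-0.008,"ty":-0.002,"tz":0.129,"fingers":0.093},
    {"wx":0,"wy":0,"wz":0,"tx":-0.008,"ty":-0.002,"tz":0.129,"fingers":0.093},
    {"wx":0,"wy":0,"wz":0,"tx":-0.008,"ty":-0.002,"tz":0.129,"fingers":0.093}
  ]
}}

```text
t: 2.9
position: [0.5277, -0.2033, 0.0313]
tool_rot: [0.001, 0.574, 0.819, 0.0]
wrist_force: [-0.1, -0.1, 0.4]
opening: 0.0933
grip_force: 0.0
```

{"name": "play_rows", "arguments": {
  "increments": [
    {"wx":0,"wy":0,"wz":0,"tx":0,"ty":0,"tz":0,"fingers":0.04},
    {"wx":0,"wy":0,"wz":0,"tx":0,"ty":0,"tz":0,"fingers":0.01},
    {"wx":0,"wy":0,"wz":0,"tx":0,"ty":0,"tz":0,"fingers":0.01},
    {"wx":0,"wy":0,"wz":0,"tx":0,"ty":0,"tz":0,"fingers":0.01},
    {"wx":0,"wy":0,"wz":0,"tx":0,"ty":0,"tz":0,"fingers":0.01},
    {"wx":0,"wy":0,"wz":0,"tx":0,"ty":0,"tz":0,"fingers":0.01},
    {"wx":0,"wy":0,"wz":0,"tx":0,"ty":0,"tz":0,"fingers":0.01},
    {"wx":0,"wy":0,"wz":0,"tx":0,"ty":0,"tz":0,"fingers":0.01}
  ]
}}

```text
t: 3.57
position: [0.527, -0.2035, 0.0296]
tool_rot: [-0.0, 0.574, 0.819, -0.0]
wrist_force: [-0.3, 0.6, -0.1]
opening: 0.0439
grip_force: 0.0
```

```bash
python3 -c "
from h import *
print(status.read_state())
inc([.528,-.203,.16],19.8)
inc([.50,.06,.09],5.1)"
```

```text
{'t': 3.5667, 'q': array([-4.13682873e-01, -4.87005112e-03,  1.88309996e+00, -2.06970087e-05,
        1.26342113e+00, -7.60631091e-01]), 'joint_vel': array([-0.00061685,  0.00169254,  0.00139997, -0.00056494,  0.00045421,
       -0.00096751]), 'effort': array([-1.70527733e-04, -5.64286566e+01, -5.67929828e+01,  4.43614530e-02,
        6.74648769e-02,  2.92584600e-04]), 'position': array([ 0.52697234, -0.20350706,  0.02964294]), 'tool_rot': array([-2.66788096e-05,  5.74440883e-01,  8.18546071e-01, -1.54196561e-05]), 'wrist_force': array([-0.25756809,  0.64758185, -0.10379748]), 'wrist_torque': array([-0.03705239,  0.00898523,  0.02333687]), 'grip_force': 0.0, 'opening': 0.04386282039117684}
{'tx': 0.0001, 'ty': 0.0011, 'tz': -0.1304, 'wx': -0.0001, 'wy': -0.0, 'wz': 0.0014} t 3.5667
{'tx': 0.257, 'ty': 0.0642, 'tz': -0.0604, 'wx': -0.0001, 'wy': -0.0, 'wz': 0.2579} t 3.5667
```

{"name": "play_rows", "arguments": {
  "increments": [
    {"wx":0,"wy":0,"wz":0,"tx":0,"ty":0,"tz":0,"fingers":0.01},
    {"wx":0,"wy":0,"wz":0,"tx":0,"ty":0,"tz":0,"fingers":0.01},
    {"wx":0,"wy":0,"wz":0,"tx":0,"ty":0,"tz":0,"fingers":0.01},
    {"wx":0,"wy":0,"wz":0,"tx":0,"ty":0,"tz":0,"fingers":0.01},
    {"wx":0,"wy":0,"wz":0,"tx":0,"ty":0,"tz":0,"fingers":0.01},
    {"wx":0,"wy":0,"wz":0,"tx":0,"ty":0,"tz":0,"fingers":0.01}
  ]
}}

```text
t: 4.07
position: [0.5272, -0.2034, 0.0296]
tool_rot: [0.0, 0.574, 0.819, 0.0]
wrist_force: [3.2, 0.2, -2.3]
opening: 0.0222
grip_force: 30.0
```

{"name": "play_rows", "arguments": {
  "increments": [
    {"wx":0,"wy":0,"wz":0,"tx":0,"ty":0,"tz":-0.02,"fingers":0.01},
    {"wx":0,"wy":0,"wz":0,"tx":0,"ty":0,"tz":-0.06,"fingers":0.01},
    {"wx":0,"wy":0,"wz":0,"tx":0,"ty":0,"tz":-0.07,"fingers":0.01},
    {"wx":0,"wy":0,"wz":0,"tx":0,"ty":0,"tz":-0.07,"fingers":0.01},
    {"wx":0,"wy":0,"wz":0,"tx":0,"ty":0,"tz":-0.07,"fingers":0.01}
  ]
}}

```text
t: 4.48
position: [0.5269, -0.2035, 0.0993]
tool_rot: [0.0, 0.574, 0.819, -0.0]
wrist_force: [-0.4, 0.2, -3.3]
opening: 0.0216
grip_force: 30.0
```

```bash
python3 -c "
from h import *
inc([.50,.06,.11],5.1)"
```

```text
{'tx': 0.2569, 'ty': 0.0643, 'tz': -0.0108, 'wx': 0.0002, 'wy': 0.0003, 'wz': 0.258} t 4.4833
```

{"name": "play_rows", "arguments": {
  "increments": [
    {"wx":0,"wy":0,"wz":0.05,"tx":0.036,"ty":0.009,"tz":-0.011,"fingers":0.01},
    {"wx":0,"wy":0,"wz":0.1,"tx":0.072,"ty":0.018,"tz":-0.011,"fingers":0.01},
    {"wx":0,"wy":0,"wz":0.15,"tx":0.108,"ty":0.027,"tz":-0.011,"fingers":0.01},
    {"wx":0,"wy":0,"wz":0.2,"tx":0.144,"ty":0.036,"tz":-0.011,"fingers":0.01},
    {"wx":0,"wy":0,"wz":0.258,"tx":0.18,"ty":0.045,"tz":-0.011,"fingers":0.01},
    {"wx":0,"wy":0,"wz":0.258,"tx":0.216,"ty":0.054,"tz":-0.011,"fingers":0.01},
    {"wx":0,"wy":0,"wz":0.258,"tx":0.24,"ty":0.06,"tz":-0.011,"fingers":0.01},
    {"wx":0,"wy":0,"wz":0.258,"tx":0.257,"ty":0.064,"tz":-0.011,"fingers":0.01},
    {"wx":0,"wy":0,"wz":0.258,"tx":0.257,"ty":0.064,"tz":-0.011,"fingers":0.01},
    {"wx":0,"wy":0,"wz":0.258,"tx":0.257,"ty":0.064,"tz":-0.011,"fingers":0.01},
    {"wx":0,"wy":0,"wz":0.258,"tx":0.257,"ty":0.064,"tz":-0.011,"fingers":0.01}
  ]
}}

```text
t: 5.4
position: [0.4993, 0.0595, 0.1093]
tool_rot: [-0.001, 0.675, 0.738, -0.001]
wrist_force: [0.3, -0.5, -1.1]
opening: 0.0221
grip_force: 30.0
```

Run:
```python
from h import *
np.set_printoptions(precision=4,suppress=True)
s=status.read_state();print(s['position'],s['wrist_force'],s['wrist_torque'])
a,d,P=snap('wrist','w2');W=cloud(d,P)
m=(abs(W[...,0]-.49)<.09)&(abs(W[...,1]-.175)<.06)
def st(mm,n):
    p=W[mm]; 
    if len(p)<10: print(n,len(p));return
    q,b=cv2.minAreaRect((p[:,:2]*1000).astype(np.float32)),np.median(p,0); print(n,len(p),q,b)
st(m&(W[...,2]>.11)&(W[...,2]<.12),'frame top');st(m&(W[...,2]>.005)&(W[...,2]<.012),'base')
a2,d2,P2=snap('scene','s2');W2=cloud(d2,P2)
m2=(abs(W2[...,0]-.49)<.06)&(abs(W2[...,1]-.175)<.04)&(W2[...,2]>.04)
v,u=np.where(m2);print(u.min(),u.max(),v.min(),v.max())
o=np.hstack([a[...,::-1][:,:400], cv2.resize(a2[100:200,270:370,::-1],(400,400),interpolation=cv2.INTER_CUBIC)])
o=np.hstack([cv2.resize(a[...,::-1],(480,300)),cv2.resize(a2[110:200,275:371,::-1],(320,300),interpolation=cv2.INTER_CUBIC)])
cv2.imwrite('pics/v2.png',o)
```

```text
[0.4993 0.0595 0.1093] [ 0.282  -0.5179 -1.0675] [-0.051   0.0203 -0.0177]
frame top 5574 ((489.8023986816406, 166.6725616455078), (90.18359375, 9.790745735168457), 5.175894737243652) [0.4893 0.1665 0.1139]
base 4343 ((490.71575927734375, 156.48342895507812), (109.93183135986328, 24.74156379699707), 5.352646350860596) [0.4912 0.1537 0.0081]
317 341 137 168
```

View pics/v2.png

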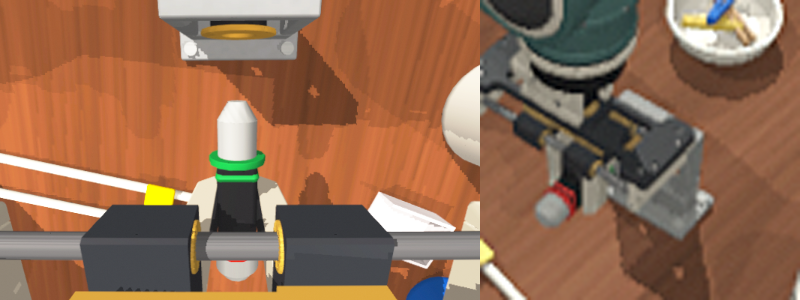

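The wrist view shows the gauge straight in the fingers, nose at about (235,105), with the brass flange top visible at (240,33). I can measure the flange and plug from the same picture.

Run:
```python
from h import *
np.set_printoptions(precision=4,suppress=True)
a,d,P=load('w2');W=cloud(d,P);hsv=cv2.cvtColor(a,cv2.COLOR_RGB2HSV)
th=np.radians(5.25);c=np.array([.4891,.1739,0])
B=(W-c)@np.array([[np.cos(th),np.sin(th),0],[-np.sin(th),np.cos(th),0],[0,0,1]]).T
m=(hsv[...,0]>12)&(hsv[...,0]<30)&(hsv[...,1]>110)&(abs(B[...,0])<.032)&(B[...,1]>-.022)&(B[...,1]<-.011)&(B[...,2]>.03)&(B[...,2]<.11)
p=B[m];print(len(p),p.min(0),p.max(0))
# flange rim/front: fit circle R=27 to outermost points
f=p[p[:,1]<-.0145]
from scipy.optimize import least_squares
for q in (f,):
    top=[];xs=np.arange(-.024,.0245,.002)
    for x in xs:
        z=q[(abs(q[:,0]-x)<.001)][:,2]; top.append(np.percentile(z,95) if len(z)>3 else np.nan)
    top=np.array(top);print(top)
    k=~np.isnan(top);r=least_squares(lambda v:np.hypot(xs[k]-v[0],top[k]-v[1])-.027,[0,.07],loss='soft_l1',f_scale=.0005);print('circle',r.x,r.fun)
# plug cylinder
g=(abs(B[...,0])<.03)&(B[...,1]>-.09)&(B[...,1]<-.04)&(B[...,2]>.1);q=B[g]
for y in np.arange(-.09,-.045,.005):
    s=q[abs(q[:,1]-y)<.0025]
    if len(s)>5: print(y,len(s),s[:,0].min(),s[:,0].max(),s[:,2].max(),s[s[:,2]>s[:,2].max()-.001][:,0].mean())
T=status.read_state()['position'];print('tcp B',(T-c)@np.array([[np.cos(th),np.sin(th),0],[-np.sin(th),np.cos(th),0],[0,0,1]]).T)
```

```text
1740 [-0.0263 -0.0161  0.0481] [ 0.0257 -0.011   0.0973]
[0.0819 0.0853 0.088  0.0896 0.0913 0.0921 0.0932 0.094  0.0946 0.0957
 0.0961 0.0958 0.0955 0.0958 0.0952 0.0955 0.0948 0.0938 0.0928 0.0919
 0.0902 0.0884 0.0868 0.0835 0.079 ]
circle [-0.0006  0.0689] [-0.0002 -0.      0.0002  0.      0.0002 -0.0002 -0.0001 -0.0002 -0.0003
  0.0003  0.0004 -0.0001 -0.0004  0.     -0.0003  0.0004  0.0003 -0.
  0.      0.0002 -0.0001 -0.0001  0.0003 -0.0001 -0.0004]
-0.09 3711 -0.02997921539245969 0.029999565157194385 0.21906313250063256 -0.0019552636871507574
-0.08499999999999999 8569 -0.029993390220214453 0.02999889438467236 0.21923768261054763 -0.002752653805055827
-0.07999999999999999 10826 -0.029999009931017374 0.029999447848110372 0.21910972001629028 -0.004223519812849859
-0.07499999999999998 638 -0.012044243716142568 0.008981535266522518 0.142287330312721 -0.0015114979633161837
-0.06999999999999998 660 -0.01256038584620463 0.009471874932588383 0.1419330126283746 -0.001836520931371693
-0.06499999999999997 721 -0.012405749902840286 0.009372904658627544 0.14257199663793882 -0.001109191173879374
-0.05999999999999997 563 -0.010653706512496261 0.007694863346351514 0.13982901864565184 -0.0017432556798601842
-0.054999999999999966 232 -0.007738109849888154 0.004722936114720833 0.13707731642577275 -0.0017932897464432351
tcp B [-0.     -0.1152  0.1099]
```

{"name": "play_rows", "arguments": {
  "increments": [
    {"wx":0,"wy":0,"wz":0,"tx":0,"ty":0.001,"tz":0.03,"fingers":0.01},
    {"wx":0,"wy":0,"wz":0,"tx":0,"ty":0.001,"tz":0.05,"fingers":0.01},
    {"wx":0,"wy":0,"wz":0,"tx":0.01,"ty":0.001,"tz":0.062,"fingers":0.01},
    {"wx":0,"wy":0,"wz":0,"tx":0.02,"ty":0.001,"tz":0.062,"fingers":0.01},
    {"wx":0,"wy":0,"wz":0,"tx":0.03,"ty":0.001,"tz":0.062,"fingers":0.01},
    {"wx":0,"wy":0,"wz":0,"tx":0.035,"ty":0.001,"tz":0.062,"fingers":0.01},
    {"wx":0,"wy":0,"wz":0,"tx":0.035,"ty":0.001,"tz":0.062,"fingers":0.01},
    {"wx":0,"wy":0,"wz":0,"tx":0.035,"ty":0.001,"tz":0.062,"fingers":0.01},
    {"wx":0,"wy":0,"wz":0,"tx":0.035,"ty":0.001,"tz":0.062,"fingers":0.01}
  ]
}}

```text
t: 6.25
position: [0.498, 0.095, 0.0494]
tool_rot: [0.0, 0.675, 0.738, 0.0]
wrist_force: [0.3, 0.0, -2.4]
opening: 0.0218
grip_force: 30.0
```

```bash
cat >> h.py <<'E'
th=np.radians(5.25);C0=np.array([.4891,.1739,0]);RB=np.array([[np.cos(th),np.sin(th),0],[-np.sin(th),np.cos(th),0],[0,0,1]])
def rep():
    s=status.read_state(); np.set_printoptions(precision=4,suppress=True)
    print(round(s['t'],2),'tcpB',RB@(s['position']-C0),'FB',RB@s['wrist_force'],'TB',RB@s['wrist_torque'],s['tool_rot'])
E
python3 - <<'E'
from h import *
rep()
a,d,P=snap('wrist','w3');W=cloud(d,P);B=(W-C0)@RB.T
g=(abs(B[...,0])<.03)&(B[...,1]>-.06)&(B[...,1]<-.02)&(B[...,2]>.05)&(B[...,2]<.1);q=B[g]
for y in np.arange(-.06,-.017,.003):
    s=q[abs(q[:,1]-y)<.0015]
    if len(s)>5: print(round(y,3),len(s),s[:,0].min(),s[:,0].max(),s[:,2].max())
rep()
E
```

```text
6.25 tcpB [ 0.0016 -0.0794  0.0494] FB [ 0.2914 -0.0153 -2.3655] TB [-0.0921  0.0639  0.0349] [0.0004 0.6748 0.738  0.0004]
-0.06 169 -0.011605695510131277 0.01193216166683562 0.08541904415409052
-0.057 458 -0.011463885599949672 0.011856405204447558 0.0860538847556345
-0.054 393 -0.015077985655280592 0.015670702382666137 0.08648375644406395
-0.051 955 -0.015772573276077225 0.015758439356572604 0.0868047943236816
-0.048 405 -0.014620794853294032 0.013735090426313995 0.08639578804478015
-0.045 365 -0.010362544158719289 0.010934899092947247 0.08198233057363388
-0.042 381 -0.010242115911045312 0.010843659620272781 0.0819615115065262
-0.039 379 -0.010139205058559211 0.010848706526715206 0.0821860087493542
-0.036 396 -0.01071849512855083 0.010712970314163609 0.0821992750921541
-0.033 401 -0.010537692141478986 0.01128120293830677 0.08199916575698882
-0.03 440 -0.010470511885185224 0.011174888292557352 0.08208609219016941
-0.027 404 -0.009731984636988288 0.01037517911340745 0.08042559491237894
-0.024 321 -0.007951976699466573 0.008265873491809808 0.07921500558695402
-0.021 203 -0.006279680661535538 0.006616593513021875 0.07780580649308702
6.3 tcpB [ 0.0016 -0.0795  0.0492] FB [-0.3941  0.9722 -2.5363] TB [-0.0687  0.0722  0.0173] [0.0003 0.6749 0.7379 0.0003]
```

Run:
```python
from h import *
from scipy.optimize import least_squares
a,d,P=load('w3');W=cloud(d,P);B=(W-C0)@RB.T;hsv=cv2.cvtColor(a,cv2.COLOR_RGB2HSV)
m=(hsv[...,0]>12)&(hsv[...,0]<30)&(hsv[...,1]>110)&(abs(B[...,0])<.032)&(B[...,1]>-.022)&(B[...,1]<-.011)&(B[...,2]>.03)&(B[...,2]<.11)
p=B[m];f=p[p[:,1]<-.0142];print(len(f),np.median(f[:,1]))
xs=np.arange(-.024,.0245,.002);top=np.array([np.percentile(z,95) if len(z:=f[abs(f[:,0]-x)<.001][:,2])>3 else np.nan for x in xs]);k=~np.isnan(top)
r=least_squares(lambda v:np.hypot(xs[k]-v[0],top[k]-v[1])-.027,[0,.07],loss='soft_l1',f_scale=.0005);print(r.x,abs(r.fun).max())
# cylinder fit of plug in same image
g=(abs(B[...,0])<.02)&(B[...,1]>-.046)&(B[...,1]<-.031)&(B[...,2]>.07)&(B[...,2]<.09);q=B[g]
r=least_squares(lambda v:np.hypot(q[:,0]-v[0],q[:,2]-v[1])-.011,[0,.07],loss='soft_l1',f_scale=.0005);print('plug',r.x)
```

```text
401 -0.01473703017062119
[-0.00055651  0.0691924 ] 0.0004841940737869768
plug [0.00030565 0.0697325 ]
```

{"name": "play_rows", "arguments": {
  "increments": [
    {"wx":0,"wy":0,"wz":0,"tx":0,"ty":-0.0009,"tz":0.0008,"fingers":0.01},
    {"wx":0,"wy":0,"wz":0,"tx":0.003,"ty":-0.0009,"tz":0.0008,"fingers":0.01},
    {"wx":0,"wy":0,"wz":0,"tx":0.006,"ty":-0.0009,"tz":0.0008,"fingers":0.01},
    {"wx":0,"wy":0,"wz":0,"tx":0.008,"ty":-0.0009,"tz":0.0008,"fingers":0.01},
    {"wx":0,"wy":0,"wz":0,"tx":0.008,"ty":-0.0009,"tz":0.0008,"fingers":0.01},
    {"wx":0,"wy":0,"wz":0,"tx":0.008,"ty":-0.0009,"tz":0.0008,"fingers":0.01}
  ]
}}

```text
t: 6.8
position: [0.496, 0.1029, 0.0478]
tool_rot: [0.0, 0.675, 0.738, -0.0]
wrist_force: [0.8, -0.4, -1.6]
opening: 0.0218
grip_force: 30.0
```

```bash
python3 -c "
from h import *
rep()"
```

```text
6.8 tcpB [ 0.0004 -0.0713  0.0478] FB [ 0.7731 -0.5215 -1.6028] TB [-0.0327  0.0801  0.0491] [ 0.      0.6748  0.738  -0.    ]
```

{"name": "play_rows", "arguments": {
  "increments": [
    {"wx":0,"wy":0,"wz":0,"tx":0.001,"ty":0,"tz":0,"fingers":0.01},
    {"wx":0,"wy":0,"wz":0,"tx":0.002,"ty":0,"tz":0,"fingers":0.01},
    {"wx":0,"wy":0,"wz":0,"tx":0.002,"ty":0,"tz":0,"fingers":0.01}
  ]
}}

```text
t: 7.05
position: [0.4959, 0.1049, 0.0478]
tool_rot: [-0.0, 0.675, 0.738, -0.0]
wrist_force: [0.3, -0.1, -1.8]
opening: 0.0217
grip_force: 30.0
```

```bash
python3 -c "
from h import *
rep()"
```

```text
7.05 tcpB [ 0.0004 -0.0693  0.0478] FB [ 0.2708 -0.0992 -1.848 ] TB [-0.0618  0.018  -0.0235] [-0.      0.6749  0.7379 -0.    ]
```

{"name": "play_rows", "arguments": {
  "increments": [
    {"wx":0,"wy":0,"wz":0,"tx":0.001,"ty":0,"tz":0,"fingers":0.01},
    {"wx":0,"wy":0,"wz":0,"tx":0.0015,"ty":0,"tz":0,"fingers":0.01},
    {"wx":0,"wy":0,"wz":0,"tx":0.0015,"ty":0,"tz":0,"fingers":0.01}
  ]
}}

```text
t: 7.3
position: [0.4958, 0.1064, 0.0479]
tool_rot: [0.0, 0.675, 0.738, 0.0]
wrist_force: [-0.4, -0.0, -1.3]
opening: 0.0215
grip_force: 30.0
```

{"name": "play_rows", "arguments": {
  "increments": [
    {"wx":0,"wy":0,"wz":0,"tx":0.001,"ty":0,"tz":0,"fingers":0.01},
    {"wx":0,"wy":0,"wz":0,"tx":0.001,"ty":0,"tz":0,"fingers":0.01}
  ]
}}

```text
t: 7.47
position: [0.4957, 0.1074, 0.0479]
tool_rot: [-0.0, 0.675, 0.738, 0.0]
wrist_force: [-0.8, 0.1, -2.1]
opening: 0.0217
grip_force: 30.0
```

{"name": "play_rows", "arguments": {
  "increments": [
    {"wx":0,"wy":0,"wz":0,"tx":0.001,"ty":0,"tz":0,"fingers":0.01},
    {"wx":0,"wy":0,"wz":0,"tx":0.001,"ty":0,"tz":0,"fingers":0.01}
  ]
}}

```text
t: 7.63
position: [0.4956, 0.1084, 0.0479]
tool_rot: [-0.0, 0.675, 0.738, 0.0]
wrist_force: [-0.2, -0.3, -2.5]
opening: 0.0218
grip_force: 30.0
```

```bash
python3 -c "
from h import *
rep()"
```

```text
7.63 tcpB [ 0.0004 -0.0658  0.0479] FB [-0.2693 -0.3154 -2.5208] TB [-0.0348  0.1111  0.0245] [-0.      0.6749  0.7379  0.    ]
```

{"name": "play_rows", "arguments": {
  "increments": [
    {"wx":0,"wy":0,"wz":0,"tx":0.001,"ty":0,"tz":0,"fingers":0.01},
    {"wx":0,"wy":0,"wz":0,"tx":0.002,"ty":0,"tz":0,"fingers":0.01},
    {"wx":0,"wy":0,"wz":0,"tx":0.002,"ty":0,"tz":0,"fingers":0.01}
  ]
}}

```text
t: 7.88
position: [0.4954, 0.1104, 0.0478]
tool_rot: [-0.0, 0.675, 0.738, 0.0]
wrist_force: [0.3, -0.1, -0.8]
opening: 0.0219
grip_force: 30.0
```

{"name": "play_rows", "arguments": {
  "increments": [
    {"wx":0,"wy":0,"wz":0,"tx":0.001,"ty":0,"tz":0,"fingers":0.01},
    {"wx":0,"wy":0,"wz":0,"tx":0.002,"ty":0,"tz":0,"fingers":0.01},
    {"wx":0,"wy":0,"wz":0,"tx":0.002,"ty":0,"tz":0,"fingers":0.01}
  ]
}}

```text
t: 8.13
position: [0.4952, 0.1125, 0.0478]
tool_rot: [-0.0, 0.675, 0.738, 0.0]
wrist_force: [-0.0, -0.2, -2.6]
opening: 0.0219
grip_force: 30.0
```

```bash
python3 -c "
from h import *
rep()"
```

```text
8.13 tcpB [ 0.0004 -0.0617  0.0478] FB [-0.0227 -0.1496 -2.573 ] TB [-0.1046  0.0501 -0.0071] [-0.      0.6749  0.7379  0.    ]
```

{"name": "play_rows", "arguments": {
  "increments": [
    {"wx":0,"wy":0,"wz":0,"tx":0.0015,"ty":0,"tz":0,"fingers":0.01},
    {"wx":0,"wy":0,"wz":0,"tx":0.003,"ty":0,"tz":0,"fingers":0.01},
    {"wx":0,"wy":0,"wz":0,"tx":0.003,"ty":0,"tz":0,"fingers":0.01}
  ]
}}

```text
t: 8.38
position: [0.4949, 0.1155, 0.0478]
tool_rot: [-0.0, 0.675, 0.738, 0.0]
wrist_force: [0.3, -0.3, -2.1]
opening: 0.0219
grip_force: 30.0
```

{"name": "play_rows", "arguments": {
  "increments": [
    {"wx":0,"wy":0,"wz":0,"tx":0.0015,"ty":0,"tz":0,"fingers":0.01},
    {"wx":0,"wy":0,"wz":0,"tx":0.003,"ty":0,"tz":0,"fingers":0.01},
    {"wx":0,"wy":0,"wz":0,"tx":0.003,"ty":0,"tz":0,"fingers":0.01}
  ]
}}

```text
t: 8.63
position: [0.4947, 0.1185, 0.0479]
tool_rot: [-0.0, 0.675, 0.738, 0.0]
wrist_force: [1.1, -0.6, -1.8]
opening: 0.0219
grip_force: 30.0
```

```bash
python3 -c "
from h import *
rep()"
```

```text
8.63 tcpB [ 0.0005 -0.0557  0.0479] FB [ 1.0388 -0.6789 -1.8104] TB [-0.0988  0.1084  0.0177] [-0.      0.6749  0.7379  0.    ]
```

{"name": "play_rows", "arguments": {
  "increments": [
    {"wx":0,"wy":0,"wz":0,"tx":0.0015,"ty":0,"tz":0,"fingers":0.01},
    {"wx":0,"wy":0,"wz":0,"tx":0.003,"ty":0,"tz":0,"fingers":0.01},
    {"wx":0,"wy":0,"wz":0,"tx":0.003,"ty":0,"tz":0,"fingers":0.01}
  ]
}}

```text
t: 8.88
position: [0.4944, 0.1215, 0.0479]
tool_rot: [0.0, 0.675, 0.738, 0.0]
wrist_force: [0.2, 0.5, -1.6]
opening: 0.0218
grip_force: 30.0
```

{"name": "play_rows", "arguments": {
  "increments": [
    {"wx":0,"wy":0,"wz":0,"tx":0.001,"ty":0,"tz":0,"fingers":0.01},
    {"wx":0,"wy":0,"wz":0,"tx":0.002,"ty":0,"tz":0,"fingers":0.01},
    {"wx":0,"wy":0,"wz":0,"tx":0.002,"ty":0,"tz":0,"fingers":0.01}
  ]
}}

```text
t: 9.13
position: [0.4942, 0.1234, 0.0478]
tool_rot: [-0.0, 0.675, 0.738, 0.0]
wrist_force: [-0.4, -0.9, -1.9]
opening: 0.0218
grip_force: 30.0
```

```bash
python3 -c "
from h import *
rep()"
```

```text
9.13 tcpB [ 0.0005 -0.0508  0.0478] FB [-0.5225 -0.8143 -1.8947] TB [-0.096   0.0493  0.0171] [-0.      0.6749  0.7379  0.    ]
```

{"name": "play_rows", "arguments": {
  "increments": [
    {"wx":0,"wy":0,"wz":0,"tx":0.001,"ty":0,"tz":0,"fingers":0.01},
    {"wx":0,"wy":0,"wz":0,"tx":0.002,"ty":0,"tz":0,"fingers":0.01},
    {"wx":0,"wy":0,"wz":0,"tx":0.002,"ty":0,"tz":0,"fingers":0.01}
  ]
}}

```text
t: 9.38
position: [0.494, 0.1254, 0.0479]
tool_rot: [-0.0, 0.675, 0.738, 0.0]
wrist_force: [-0.2, 0.0, -2.5]
opening: 0.022
grip_force: 30.0
```

{"name": "play_rows", "arguments": {
  "increments": [
    {"wx":0,"wy":0,"wz":0,"tx":0.001,"ty":0,"tz":0,"fingers":0.01},
    {"wx":0,"wy":0,"wz":0,"tx":0.001,"ty":0,"tz":0,"fingers":0.01}
  ]
}}

```text
t: 9.55
position: [0.4939, 0.1263, 0.0478]
tool_rot: [-0.0, 0.675, 0.738, -0.0]
wrist_force: [0.3, 0.7, -2.3]
opening: 0.0217
grip_force: 30.0
```

{"name": "play_rows", "arguments": {
  "increments": [
    {"wx":0,"wy":0,"wz":0,"tx":0.001,"ty":0,"tz":0,"fingers":0.01},
    {"wx":0,"wy":0,"wz":0,"tx":0.001,"ty":0,"tz":0,"fingers":0.01}
  ]
}}

```text
t: 9.72
position: [0.4939, 0.1273, 0.0478]
tool_rot: [-0.0, 0.675, 0.738, -0.0]
wrist_force: [-1.0, -0.6, -1.9]
opening: 0.0222
grip_force: 30.0
```

{"name": "play_rows", "arguments": {
  "increments": [
    {"wx":0,"wy":0,"wz":0,"tx":0.0005,"ty":0,"tz":0,"fingers":0.01},
    {"wx":0,"wy":0,"wz":0,"tx":0.0005,"ty":0,"tz":0,"fingers":0.01}
  ]
}}

```text
t: 9.88
position: [0.4938, 0.1278, 0.0478]
tool_rot: [-0.0, 0.675, 0.738, 0.0]
wrist_force: [0.2, 1.0, -2.1]
opening: 0.0215
grip_force: 30.0
```

{"name": "play_rows", "arguments": {
  "increments": [
    {"wx":0,"wy":0,"wz":0,"tx":0.0007,"ty":0,"tz":0,"fingers":0.01},
    {"wx":0,"wy":0,"wz":0,"tx":0.0007,"ty":0,"tz":0,"fingers":0.01}
  ]
}}

```text
t: 10.05
position: [0.4938, 0.1285, 0.0478]
tool_rot: [-0.0, 0.675, 0.738, 0.0]
wrist_force: [0.2, 0.4, -2.7]
opening: 0.0221
grip_force: 30.0
```

{"name": "play_rows", "arguments": {
  "increments": [
    {"wx":0,"wy":0,"wz":0,"tx":0.0005,"ty":0,"tz":0,"fingers":0.01},
    {"wx":0,"wy":0,"wz":0,"tx":0.0005,"ty":0,"tz":0,"fingers":0.01}
  ]
}}

```text
t: 10.22
position: [0.4937, 0.129, 0.0478]
tool_rot: [-0.0, 0.675, 0.738, -0.0]
wrist_force: [0.4, 0.4, -2.1]
opening: 0.0218
grip_force: 30.0
```

{"name": "play_rows", "arguments": {
  "increments": [
    {"wx":0,"wy":0,"wz":0,"tx":0.0005,"ty":0,"tz":0,"fingers":0.01},
    {"wx":0,"wy":0,"wz":0,"tx":0.0005,"ty":0,"tz":0,"fingers":0.01}
  ]
}}

```text
t: 10.38
position: [0.4937, 0.1293, 0.0478]
tool_rot: [0.0, 0.675, 0.738, -0.0]
wrist_force: [0.1, -1.7, -1.6]
opening: 0.0221
grip_force: 30.0
```

{"name": "play_rows", "arguments": {
  "increments": [
    {"wx":0,"wy":0,"wz":0,"tx":0.0006,"ty":0,"tz":0,"fingers":0.01},
    {"wx":0,"wy":0,"wz":0,"tx":0.0006,"ty":0,"tz":0,"fingers":0.01},
    {"wx":0,"wy":0,"wz":0,"tx":0.0006,"ty":0,"tz":0,"fingers":0.01}
  ]
}}

```text
t: 10.63
position: [0.4937, 0.1297, 0.0479]
tool_rot: [0.0, 0.675, 0.738, -0.0]
wrist_force: [-0.6, -4.8, -1.2]
opening: 0.0217
grip_force: 30.0
```

```bash
python3 -c "
from h import *
rep()"
```

```text
10.63 tcpB [ 0.0005 -0.0444  0.0479] FB [-1.0391 -4.6773 -1.1903] TB [-0.8863  0.0905  0.0721] [ 0.0002  0.675   0.7379 -0.0002]
```

The go end is home: collar on the flange at about 4.7 N, held 0.25 s. Now withdraw and carry it over the bracket, so the no-go end enters from the far side without turning.

{"name": "play_rows", "arguments": {
  "increments": [
    {"wx":0,"wy":0,"wz":0,"tx":-0.004,"ty":0,"tz":0,"fingers":0.01},
    {"wx":0,"wy":0,"wz":0,"tx":-0.01,"ty":0,"tz":0,"fingers":0.01},
    {"wx":0,"wy":0,"wz":0,"tx":-0.018,"ty":0,"tz":0,"fingers":0.01},
    {"wx":0,"wy":0,"wz":0,"tx":-0.026,"ty":0,"tz":0,"fingers":0.01},
    {"wx":0,"wy":0,"wz":0,"tx":-0.034,"ty":0,"tz":0,"fingers":0.01},
    {"wx":0,"wy":0,"wz":0,"tx":-0.044,"ty":0,"tz":0,"fingers":0.01},
    {"wx":0,"wy":0,"wz":0,"tx":-0.055,"ty":0,"tz":0,"fingers":0.01},
    {"wx":0,"wy":0,"wz":0,"tx":-0.055,"ty":0,"tz":-0.03,"fingers":0.01},
    {"wx":0,"wy":0,"wz":0,"tx":-0.055,"ty":0,"tz":-0.06,"fingers":0.01},
    {"wx":0,"wy":0,"wz":0,"tx":-0.055,"ty":0,"tz":-0.09,"fingers":0.01},
    {"wx":0,"wy":0,"wz":0,"tx":-0.055,"ty":0,"tz":-0.11,"fingers":0.01},
    {"wx":0,"wy":0,"wz":0,"tx":-0.055,"ty":0,"tz":-0.11,"fingers":0.01}
  ]
}}

```text
t: 11.63
position: [0.5001, 0.0746, 0.1626]
tool_rot: [0.002, 0.675, 0.738, 0.002]
wrist_force: [0.4, 0.1, -1.1]
opening: 0.0215
grip_force: 30.0
```

{"name": "play_rows", "arguments": {
  "increments": [
    {"wx":0,"wy":0,"wz":0,"tx":0.03,"ty":0,"tz":0,"fingers":0.01},
    {"wx":0,"wy":0,"wz":0,"tx":0.06,"ty":0,"tz":0,"fingers":0.01},
    {"wx":0,"wy":0,"wz":0,"tx":0.09,"ty":0,"tz":0,"fingers":0.01},
    {"wx":0,"wy":0,"wz":0,"tx":0.12,"ty":0,"tz":0,"fingers":0.01},
    {"wx":0,"wy":0,"wz":0,"tx":0.15,"ty":0,"tz":0,"fingers":0.01},
    {"wx":0,"wy":0,"wz":0,"tx":0.18,"ty":0,"tz":0,"fingers":0.01},
    {"wx":0,"wy":0,"wz":0,"tx":0.2,"ty":0,"tz":0,"fingers":0.01},
    {"wx":0,"wy":0,"wz":0,"tx":0.205,"ty":0,"tz":0,"fingers":0.01},
    {"wx":0,"wy":0,"wz":0,"tx":0.205,"ty":0,"tz":0,"fingers":0.01},
    {"wx":0,"wy":0,"wz":0,"tx":0.205,"ty":0,"tz":0,"fingers":0.01}
  ]
}}

```text
t: 12.47
position: [0.4803, 0.2786, 0.157]
tool_rot: [-0.0, 0.675, 0.738, -0.001]
wrist_force: [-0.7, -0.8, -0.9]
opening: 0.0218
grip_force: 30.0
```

```bash
python3 -c "
from h import *
rep()
inc(C0+RB.T@[.0005,.105,.0479],5.2)
inc(C0+RB.T@[.0005,.085,.0479],5.2)"
```

```text
12.47 tcpB [0.0008 0.105  0.157 ] FB [-0.7634 -0.6917 -0.9343] TB [-0.0989  0.067  -0.0001] [-0.      0.6749  0.7379 -0.0006]
{'tx': 0.0001, 'ty': -0.0002, 'tz': 0.1091, 'wx': -0.0009, 'wy': 0.0007, 'wz': -0.0016} t 12.4667
{'tx': -0.0199, 'ty': -0.0002, 'tz': 0.1091, 'wx': -0.0009, 'wy': 0.0007, 'wz': -0.0016} t 12.4667
```

{"name": "play_rows", "arguments": {
  "increments": [
    {"wx":0,"wy":0,"wz":0,"tx":0,"ty":0,"tz":0.03,"fingers":0.01},
    {"wx":0,"wy":0,"wz":0,"tx":0,"ty":0,"tz":0.06,"fingers":0.01},
    {"wx":0,"wy":0,"wz":0,"tx":0,"ty":0,"tz":0.085,"fingers":0.01},
    {"wx":0,"wy":0,"wz":0,"tx":0,"ty":0,"tz":0.1,"fingers":0.01},
    {"wx":0,"wy":0,"wz":0,"tx":0,"ty":-0.0002,"tz":0.109,"fingers":0.01},
    {"wx":0,"wy":0,"wz":0,"tx":-0.01,"ty":-0.0002,"tz":0.109,"fingers":0.01},
    {"wx":0,"wy":0,"wz":0,"tx":-0.02,"ty":-0.0002,"tz":0.109,"fingers":0.01},
    {"wx":0,"wy":0,"wz":0,"tx":-0.025,"ty":-0.0002,"tz":0.109,"fingers":0.01},
    {"wx":0,"wy":0,"wz":0,"tx":-0.025,"ty":-0.0002,"tz":0.109,"fingers":0.01},
    {"wx":0,"wy":0,"wz":0,"tx":-0.025,"ty":-0.0002,"tz":0.109,"fingers":0.01}
  ]
}}

```text
t: 13.3
position: [0.483, 0.2541, 0.05]
tool_rot: [0.0, 0.675, 0.738, 0.001]
wrist_force: [-0.1, -0.5, -2.0]
opening: 0.0218
grip_force: 30.0
```

```bash
python3 -c "
from h import *
rep()
inc(C0+RB.T@[.0005,.07,.0479],5.2)"
```

```text
13.3 tcpB [0.0012 0.0805 0.05  ] FB [-0.1165 -0.4692 -1.9983] TB [-0.0999  0.1468  0.0212] [0.0003 0.6753 0.7375 0.0008]
{'tx': -0.0105, 'ty': -0.0007, 'tz': 0.0021, 'wx': 0.0017, 'wy': -0.0007, 'wz': -0.0028} t 13.3
```

{"name": "play_rows", "arguments": {
  "increments": [
    {"wx":0,"wy":0,"wz":0,"tx":0,"ty":0,"tz":0,"fingers":0.01},
    {"wx":0,"wy":0,"wz":0,"tx":0,"ty":0,"tz":0,"fingers":0.01},
    {"wx":0,"wy":0,"wz":0,"tx":0,"ty":0,"tz":0,"fingers":0.01}
  ]
}}

```text
t: 13.55
position: [0.4823, 0.2548, 0.049]
tool_rot: [0.0, 0.675, 0.738, 0.0]
wrist_force: [-0.3, -0.6, -1.4]
opening: 0.0215
grip_force: 30.0
```

```bash
python3 -c "
from h import *
rep()
inc(C0+RB.T@[.0005,.07,.0479],5.2)"
```

```text
13.55 tcpB [0.0007 0.0811 0.049 ] FB [-0.3801 -0.5272 -1.3938] TB [-0.0771  0.0986  0.0145] [0.     0.6748 0.738  0.0001]
{'tx': -0.0112, 'ty': -0.0001, 'tz': 0.0011, 'wx': 0.0002, 'wy': -0.0001, 'wz': -0.0014} t 13.55
```

Correct 1 mm down, then approach to just outside the mouth and feel.

{"name": "play_rows", "arguments": {
  "increments": [
    {"wx":0,"wy":0,"wz":-0.001,"tx":-0.004,"ty":-0.0002,"tz":0.0011,"fingers":0.01},
    {"wx":0,"wy":0,"wz":-0.001,"tx":-0.008,"ty":-0.0002,"tz":0.0011,"fingers":0.01},
    {"wx":0,"wy":0,"wz":-0.001,"tx":-0.011,"ty":-0.0002,"tz":0.0011,"fingers":0.01},
    {"wx":0,"wy":0,"wz":-0.001,"tx":-0.011,"ty":-0.0002,"tz":0.0011,"fingers":0.01},
    {"wx":0,"wy":0,"wz":-0.001,"tx":-0.011,"ty":-0.0002,"tz":0.0011,"fingers":0.01}
  ]
}}

```text
t: 13.97
position: [0.4832, 0.2433, 0.0478]
tool_rot: [0.0, 0.675, 0.738, 0.0]
wrist_force: [0.2, -0.1, -1.3]
opening: 0.0219
grip_force: 30.0
```

```bash
python3 -c "
from h import *
rep()"
```

```text
13.97 tcpB [0.0004 0.0696 0.0478] FB [ 0.1708 -0.1262 -1.3376] TB [-0.1215  0.0903 -0.0019] [0.     0.6747 0.7381 0.    ]
```

{"name": "play_rows", "arguments": {
  "increments": [
    {"wx":0,"wy":0,"wz":0,"tx":-0.001,"ty":0,"tz":0,"fingers":0.01},
    {"wx":0,"wy":0,"wz":0,"tx":-0.002,"ty":0,"tz":0,"fingers":0.01},
    {"wx":0,"wy":0,"wz":0,"tx":-0.003,"ty":0,"tz":0,"fingers":0.01},
    {"wx":0,"wy":0,"wz":0,"tx":-0.003,"ty":0,"tz":0,"fingers":0.01}
  ]
}}

```text
t: 14.3
position: [0.4834, 0.2404, 0.0477]
tool_rot: [0.0, 0.675, 0.738, -0.0]
wrist_force: [-0.2, 0.5, -0.8]
opening: 0.0219
grip_force: 30.0
```

{"name": "play_rows", "arguments": {
  "increments": [
    {"wx":0,"wy":0,"wz":0,"tx":-0.001,"ty":0,"tz":0,"fingers":0.01},
    {"wx":0,"wy":0,"wz":0,"tx":-0.001,"ty":0,"tz":0,"fingers":0.01}
  ]
}}

```text
t: 14.47
position: [0.4835, 0.2394, 0.0478]
tool_rot: [0.0, 0.675, 0.738, -0.0]
wrist_force: [0.4, -0.8, -2.8]
opening: 0.0218
grip_force: 30.0
```

{"name": "play_rows", "arguments": {
  "increments": [
    {"wx":0,"wy":0,"wz":0,"tx":-0.001,"ty":0,"tz":0,"fingers":0.01},
    {"wx":0,"wy":0,"wz":0,"tx":-0.001,"ty":0,"tz":0,"fingers":0.01}
  ]
}}

```text
t: 14.63
position: [0.4836, 0.2384, 0.0478]
tool_rot: [0.0, 0.675, 0.738, -0.0]
wrist_force: [-0.2, -0.6, -1.8]
opening: 0.0218
grip_force: 30.0
```

```bash
python3 -c "
from h import *
rep()"
```

```text
14.63 tcpB [0.0004 0.0648 0.0478] FB [-0.2764 -0.5405 -1.7782] TB [-0.0069  0.0984  0.063 ] [ 0.      0.6746  0.7382 -0.    ]
```

{"name": "play_rows", "arguments": {
  "increments": [
    {"wx":0,"wy":0,"wz":0,"tx":-0.001,"ty":0,"tz":0,"fingers":0.01},
    {"wx":0,"wy":0,"wz":0,"tx":-0.001,"ty":0,"tz":0,"fingers":0.01}
  ]
}}

```text
t: 14.8
position: [0.4836, 0.2374, 0.0477]
tool_rot: [-0.0, 0.675, 0.738, -0.0]
wrist_force: [0.3, -0.5, -2.5]
opening: 0.0218
grip_force: 30.0
```

{"name": "play_rows", "arguments": {
  "increments": [
    {"wx":0,"wy":0,"wz":0,"tx":-0.0007,"ty":0,"tz":0,"fingers":0.01},
    {"wx":0,"wy":0,"wz":0,"tx":-0.0007,"ty":0,"tz":0,"fingers":0.01}
  ]
}}

```text
t: 14.97
position: [0.4837, 0.2368, 0.0477]
tool_rot: [-0.0, 0.675, 0.738, -0.0]
wrist_force: [-0.8, 0.5, -1.1]
opening: 0.022
grip_force: 30.0
```

{"name": "play_rows", "arguments": {
  "increments": [
    {"wx":0,"wy":0,"wz":0,"tx":-0.0006,"ty":0,"tz":0,"fingers":0.01},
    {"wx":0,"wy":0,"wz":0,"tx":-0.0006,"ty":0,"tz":0,"fingers":0.01}
  ]
}}

```text
t: 15.13
position: [0.4838, 0.2362, 0.0478]
tool_rot: [-0.0, 0.675, 0.738, 0.0]
wrist_force: [-0.9, 0.7, -1.1]
opening: 0.0216
grip_force: 30.0
```

```bash
python3 -c "
from h import *
rep()"
```

```text
15.13 tcpB [0.0004 0.0626 0.0478] FB [-0.8422  0.7391 -1.1451] TB [0.0187 0.1116 0.0003] [-0.      0.6746  0.7382  0.    ]
```

{"name": "play_rows", "arguments": {
  "increments": [
    {"wx":0,"wy":0,"wz":0,"tx":-0.0006,"ty":0,"tz":0,"fingers":0.01},
    {"wx":0,"wy":0,"wz":0,"tx":-0.0006,"ty":0,"tz":0,"fingers":0.01}
  ]
}}

```text
t: 15.3
position: [0.4839, 0.2357, 0.0479]
tool_rot: [-0.0, 0.675, 0.738, 0.0]
wrist_force: [-0.6, 1.9, -1.4]
opening: 0.0219
grip_force: 30.0
```

{"name": "play_rows", "arguments": {
  "increments": [
    {"wx":0,"wy":0,"wz":0,"tx":-0.0005,"ty":0,"tz":0,"fingers":0.01},
    {"wx":0,"wy":0,"wz":0,"tx":-0.0005,"ty":0,"tz":0,"fingers":0.01}
  ]
}}

```text
t: 15.47
position: [0.4839, 0.2353, 0.0479]
tool_rot: [-0.0, 0.675, 0.738, 0.0]
wrist_force: [-1.3, 3.6, -1.2]
opening: 0.0215
grip_force: 30.0
```

```bash
python3 -c "
from h import *
rep()"
```

```text
15.47 tcpB [0.0005 0.0616 0.0479] FB [-0.9304  3.6759 -1.1515] TB [ 0.4542  0.0142 -0.0344] [-0.0001  0.6746  0.7382  0.0003]
```

Jamming as expected at about 4 N with little side force. Press a bit firmer and hold for one second.

{"name": "play_rows", "arguments": {
  "increments": [
    {"wx":0,"wy":0,"wz":0,"tx":-0.0003,"ty":0,"tz":0,"fingers":0.01},
    {"wx":0,"wy":0,"wz":0,"tx":-0.0006,"ty":0,"tz":0,"fingers":0.01},
    {"wx":0,"wy":0,"wz":0,"tx":-0.0006,"ty":0,"tz":0,"fingers":0.01}
  ]
}}

```text
t: 15.72
position: [0.484, 0.2348, 0.0479]
tool_rot: [-0.0, 0.675, 0.738, 0.0]
wrist_force: [-0.2, 5.1, -0.6]
opening: 0.0217
grip_force: 30.0
```

{"name": "play_rows", "arguments": {
  "increments": [
    {"wx":0,"wy":0,"wz":0,"tx":-0.0002,"ty":0,"tz":0,"fingers":0.01},
    {"wx":0,"wy":0,"wz":0,"tx":-0.0002,"ty":0,"tz":0,"fingers":0.01},
    {"wx":0,"wy":0,"wz":0,"tx":-0.0002,"ty":0,"tz":0,"fingers":0.01},
    {"wx":0,"wy":0,"wz":0,"tx":-0.0002,"ty":0,"tz":0,"fingers":0.01},
    {"wx":0,"wy":0,"wz":0,"tx":-0.0002,"ty":0,"tz":0,"fingers":0.01},
    {"wx":0,"wy":0,"wz":0,"tx":-0.0002,"ty":0,"tz":0,"fingers":0.01},
    {"wx":0,"wy":0,"wz":0,"tx":-0.0002,"ty":0,"tz":0,"fingers":0.01},
    {"wx":0,"wy":0,"wz":0,"tx":-0.0002,"ty":0,"tz":0,"fingers":0.01},
    {"wx":0,"wy":0,"wz":0,"tx":-0.0002,"ty":0,"tz":0,"fingers":0.01},
    {"wx":0,"wy":0,"wz":0,"tx":-0.0002,"ty":0,"tz":0,"fingers":0.01},
    {"wx":0,"wy":0,"wz":0,"tx":-0.0002,"ty":0,"tz":0,"fingers":0.01},
    {"wx":0,"wy":0,"wz":0,"tx":-0.0002,"ty":0,"tz":0,"fingers":0.01}
  ]
}}

```text
t: 16.72
position: [0.484, 0.2347, 0.048]
tool_rot: [-0.0, 0.675, 0.738, 0.0]
wrist_force: [-0.2, 5.5, 0.1]
opening: 0.0217
grip_force: 30.0
```

```bash
python3 -c "
from h import *
rep()"
```

```text
16.72 tcpB [0.0005 0.061  0.048 ] FB [0.3352 5.5192 0.068 ] TB [ 0.8529 -0.0115 -0.0602] [-0.0001  0.6746  0.7382  0.0004]
```

{"name": "play_rows", "arguments": {
  "increments": [
    {"wx":0,"wy":0,"wz":0,"tx":-0.0004,"ty":0,"tz":0,"fingers":0.01},
    {"wx":0,"wy":0,"wz":0,"tx":-0.0004,"ty":0,"tz":0,"fingers":0.01},
    {"wx":0,"wy":0,"wz":0,"tx":-0.0004,"ty":0,"tz":0,"fingers":0.01},
    {"wx":0,"wy":0,"wz":0,"tx":-0.0004,"ty":0,"tz":0,"fingers":0.01},
    {"wx":0,"wy":0,"wz":0,"tx":-0.0004,"ty":0,"tz":0,"fingers":0.01},
    {"wx":0,"wy":0,"wz":0,"tx":-0.0004,"ty":0,"tz":0,"fingers":0.01},
    {"wx":0,"wy":0,"wz":0,"tx":-0.0004,"ty":0,"tz":0,"fingers":0.01}
  ]
}}

```text
t: 17.3
position: [0.4841, 0.2344, 0.048]
tool_rot: [-0.0, 0.675, 0.738, 0.0]
wrist_force: [0.4, 6.9, 0.3]
opening: 0.0219
grip_force: 30.0
```

{"name": "play_rows", "arguments": {
  "increments": [
    {"wx":0,"wy":0,"wz":0,"tx":0.003,"ty":0,"tz":0,"fingers":0.01},
    {"wx":0,"wy":0,"wz":0,"tx":0.008,"ty":0,"tz":0,"fingers":0.01},
    {"wx":0,"wy":0,"wz":0,"tx":0.018,"ty":0,"tz":0,"fingers":0.01},
    {"wx":0,"wy":0,"wz":0,"tx":0.03,"ty":0,"tz":0,"fingers":0.01},
    {"wx":0,"wy":0,"wz":0,"tx":0.04,"ty":0,"tz":0,"fingers":0.01},
    {"wx":0,"wy":0,"wz":0,"tx":0.04,"ty":0,"tz":-0.03,"fingers":0.01},
    {"wx":0,"wy":0,"wz":0,"tx":0.04,"ty":0,"tz":-0.06,"fingers":0.01},
    {"wx":0,"wy":0,"wz":0,"tx":0.04,"ty":0,"tz":-0.09,"fingers":0.01},
    {"wx":0,"wy":0,"wz":0,"tx":0.04,"ty":0,"tz":-0.12,"fingers":0.01},
    {"wx":0,"wy":0,"wz":0,"tx":0.04,"ty":0,"tz":-0.12,"fingers":0.01},
    {"wx":0,"wy":0,"wz":0,"tx":0.04,"ty":0,"tz":-0.12,"fingers":0.01}
  ]
}}

```text
t: 18.22
position: [0.4808, 0.2749, 0.1693]
tool_rot: [0.001, 0.674, 0.738, 0.001]
wrist_force: [-0.4, -0.5, -2.3]
opening: 0.022
grip_force: 30.0
```

```bash
python3 -c "
from h import *
rep()
inc([.527,-.2034,.13],19.8)"
```

```text
18.22 tcpB [0.001  0.1013 0.1693] FB [-0.4651 -0.4837 -2.3336] TB [-0.0364  0.165  -0.0925] [0.0005 0.6744 0.7384 0.0013]
{'tx': -0.4806, 'ty': 0.0026, 'tz': 0.0388, 'wx': 0.0027, 'wy': -0.0006, 'wz': -0.255} t 18.2167
```

{"name": "play_rows", "arguments": {
  "increments": [
    {"wx":0,"wy":0,"wz":0,"tx":-0.035,"ty":0,"tz":0,"fingers":0.01},
    {"wx":0,"wy":0,"wz":0,"tx":-0.07,"ty":0,"tz":0,"fingers":0.01},
    {"wx":0,"wy":0,"wz":0,"tx":-0.105,"ty":0,"tz":0,"fingers":0.01},
    {"wx":0,"wy":0,"wz":0,"tx":-0.14,"ty":0,"tz":0,"fingers":0.01},
    {"wx":0,"wy":0,"wz":0,"tx":-0.175,"ty":0,"tz":0,"fingers":0.01},
    {"wx":0,"wy":0,"wz":-0.05,"tx":-0.21,"ty":0,"tz":0,"fingers":0.01},
    {"wx":0,"wy":0,"wz":-0.1,"tx":-0.245,"ty":0,"tz":0,"fingers":0.01},
    {"wx":0,"wy":0,"wz":-0.15,"tx":-0.28,"ty":0.001,"tz":0,"fingers":0.01},
    {"wx":0,"wy":0,"wz":-0.2,"tx":-0.315,"ty":0.001,"tz":0,"fingers":0.01},
    {"wx":0,"wy":0,"wz":-0.255,"tx":-0.35,"ty":0.002,"tz":0,"fingers":0.01},
    {"wx":0,"wy":0,"wz":-0.255,"tx":-0.385,"ty":0.002,"tz":0,"fingers":0.01},
    {"wx":0,"wy":0,"wz":-0.255,"tx":-0.42,"ty":0.002,"tz":0.01,"fingers":0.01},
    {"wx":0,"wy":0,"wz":-0.255,"tx":-0.455,"ty":0.002,"tz":0.03,"fingers":0.01},
    {"wx":0,"wy":0,"wz":-0.255,"tx":-0.48,"ty":0.002,"tz":0.05,"fingers":0.01},
    {"wx":0,"wy":0,"wz":-0.255,"tx":-0.48,"ty":0.002,"tz":0.07,"fingers":0.01},
    {"wx":0,"wy":0,"wz":-0.255,"tx":-0.48,"ty":0.002,"tz":0.07,"fingers":0.01},
    {"wx":0,"wy":0,"wz":-0.255,"tx":-0.48,"ty":0.002,"tz":0.07,"fingers":0.01},
    {"wx":0,"wy":0,"wz":-0.255,"tx":-0.48,"ty":0.002,"tz":0.07,"fingers":0.01}
  ]
}}

```text
t: 19.72
position: [0.5258, -0.2033, 0.0982]
tool_rot: [-0.0, 0.575, 0.818, 0.0]
wrist_force: [0.5, -0.6, -2.0]
opening: 0.0219
grip_force: 30.0
```

```bash
python3 -c "
from h import *
rep();snap('wrist','w4')
inc([.527,-.2034,.0305],19.8)"
```

```text
19.72 tcpB [ 0.002  -0.379   0.0982] FB [ 0.4752 -0.5971 -1.9717] TB [-0.0685  0.0533 -0.0078] [-0.      0.5749  0.8182  0.    ]
{'tx': -0.0003, 'ty': 0.0008, 'tz': 0.0683, 'wx': 0.0009, 'wy': 0.0007, 'wz': 0.0005} t 19.7667
```

View pics/w4.png

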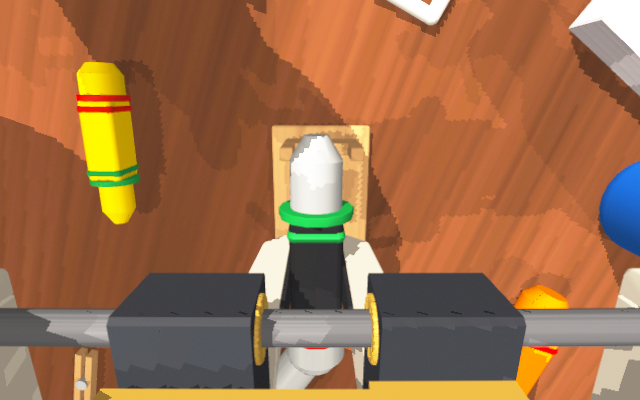

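The gauge (317,210) is aligned over the stand with the notch posts on either side of the plug. Lower it.

{"name": "play_rows", "arguments": {
  "increments": [
    {"wx":0,"wy":0,"wz":0,"tx":0,"ty":0.001,"tz":0.02,"fingers":0.01},
    {"wx":0,"wy":0,"wz":0,"tx":0,"ty":0.001,"tz":0.04,"fingers":0.01},
    {"wx":0,"wy":0,"wz":0,"tx":0,"ty":0.001,"tz":0.055,"fingers":0.01},
    {"wx":0,"wy":0,"wz":0,"tx":0,"ty":0.001,"tz":0.062,"fingers":0.01},
    {"wx":0,"wy":0,"wz":0,"tx":0,"ty":0.001,"tz":0.065,"fingers":0.01},
    {"wx":0,"wy":0,"wz":0,"tx":0,"ty":0.001,"tz":0.067,"fingers":0.01},
    {"wx":0,"wy":0,"wz":0,"tx":0,"ty":0.001,"tz":0.067,"fingers":0.01},
    {"wx":0,"wy":0,"wz":0,"tx":0,"ty":0.001,"tz":0.067,"fingers":0.01}
  ]
}}

```text
t: 20.43
position: [0.5272, -0.2036, 0.0317]
tool_rot: [0.001, 0.575, 0.818, 0.0]
wrist_force: [5.1, 3.4, -4.7]
opening: 0.0218
grip_force: 30.0
```

```bash
python3 -c "
from h import *
rep()
inc([.527,-.2034,.0298],19.8)"
```

```text
20.43 tcpB [ 0.0034 -0.3794  0.0317] FB [ 5.4268  2.9491 -4.6999] TB [ 0.4228 -0.9593  0.0104] [0.0008 0.5751 0.8181 0.0005]
{'tx': 0.0002, 'ty': -0.0001, 'tz': 0.0019, 'wx': 0.0016, 'wy': 0.0007, 'wz': -0.0003} t 20.4333
```

{"name": "play_rows", "arguments": {
  "increments": [
    {"wx":0,"wy":0,"wz":0,"tx":0,"ty":0.0008,"tz":0,"fingers":0.01},
    {"wx":0,"wy":0,"wz":0,"tx":0,"ty":0.0008,"tz":0,"fingers":0.01},
    {"wx":0,"wy":0,"wz":0,"tx":0,"ty":0.0008,"tz":0,"fingers":0.01}
  ]
}}

```text
t: 20.68
position: [0.5273, -0.2036, 0.0313]
tool_rot: [0.0, 0.575, 0.818, -0.0]
wrist_force: [0.1, 0.1, -1.7]
opening: 0.0219
grip_force: 30.0
```

```bash
python3 -c "
from h import *
rep()
inc([.527,-.2034,.0298],19.8)"
```

```text
20.68 tcpB [ 0.0034 -0.3794  0.0313] FB [ 0.0671  0.0906 -1.7436] TB [ 0.0566 -0.0634 -0.0139] [ 0.0002  0.5752  0.818  -0.0001]
{'tx': 0.0003, 'ty': -0.0002, 'tz': 0.0015, 'wx': 0.0, 'wy': 0.0005, 'wz': -0.0006} t 20.6833
```

{"name": "play_rows", "arguments": {
  "increments": [
    {"wx":0,"wy":0,"wz":0,"tx":0,"ty":0,"tz":0.0006,"fingers":0.01},
    {"wx":0,"wy":0,"wz":0,"tx":0,"ty":0,"tz":0.0013,"fingers":0.01},
    {"wx":0,"wy":0,"wz":0,"tx":0,"ty":0,"tz":0.0013,"fingers":0.01}
  ]
}}

```text
t: 20.93
position: [0.5273, -0.2036, 0.0297]
tool_rot: [0.0, 0.575, 0.818, -0.0]
wrist_force: [0.4, -0.4, -0.1]
opening: 0.0218
grip_force: 30.0
```

```bash
python3 -c "
from h import *
rep()"
```

```text
20.93 tcpB [ 0.0035 -0.3794  0.0297] FB [ 0.3711 -0.4571 -0.1076] TB [-0.0732  0.0586 -0.0345] [ 0.0002  0.5753  0.818  -0.    ]
```

Seated with no load on the wrist. Open wide, then lift.

{"name": "play_rows", "arguments": {
  "increments": [
    {"wx":0,"wy":0,"wz":0,"tx":0,"ty":0,"tz":0,"fingers":0.06},
    {"wx":0,"wy":0,"wz":0,"tx":0,"ty":0,"tz":0,"fingers":0.06},
    {"wx":0,"wy":0,"wz":0,"tx":0,"ty":0,"tz":0,"fingers":0.06},
    {"wx":0,"wy":0,"wz":0,"tx":0,"ty":0,"tz":0,"fingers":0.06},
    {"wx":0,"wy":0,"wz":0,"tx":0,"ty":0,"tz":0,"fingers":0.06},
    {"wx":0,"wy":0,"wz":0,"tx":0,"ty":0,"tz":0,"fingers":0.06},
    {"wx":0,"wy":0,"wz":0,"tx":0,"ty":0,"tz":0,"fingers":0.06},
    {"wx":0,"wy":0,"wz":0,"tx":0,"ty":0,"tz":0,"fingers":0.06}
  ]
}}

```text
t: 21.6
position: [0.5272, -0.2035, 0.0294]
tool_rot: [-0.0, 0.575, 0.818, -0.0]
wrist_force: [0.8, 0.1, -0.7]
opening: 0.0597
grip_force: 0.0
```

{"name": "play_rows", "arguments": {
  "increments": [
    {"wx":0,"wy":0,"wz":0,"tx":0,"ty":0,"tz":-0.02,"fingers":0.06},
    {"wx":0,"wy":0,"wz":0,"tx":0,"ty":0,"tz":-0.05,"fingers":0.06},
    {"wx":0,"wy":0,"wz":0,"tx":0,"ty":0,"tz":-0.08,"fingers":0.06},
    {"wx":0,"wy":0,"wz":0,"tx":0,"ty":0,"tz":-0.11,"fingers":0.06},
    {"wx":0,"wy":0,"wz":0,"tx":0,"ty":0,"tz":-0.14,"fingers":0.06},
    {"wx":0,"wy":0,"wz":0,"tx":0,"ty":0,"tz":-0.14,"fingers":0.06},
    {"wx":0,"wy":0,"wz":0,"tx":0,"ty":0,"tz":-0.14,"fingers":0.06}
  ]
}}

```text
t: 22.18
position: [0.5278, -0.2037, 0.1712]
tool_rot: [0.002, 0.575, 0.818, 0.0]
wrist_force: [-0.8, -0.4, -0.1]
opening: 0.0601
grip_force: 0.0
```

Run:
```python
from h import *
rep()
a,d,P=snap('wrist','w5');W=cloud(d,P);hsv=cv2.cvtColor(a,cv2.COLOR_RGB2HSV)
m=(abs(W[...,0]-.527)<.08)&(abs(W[...,1]+.203)<.08)
for n,k in (('black',m&(hsv[...,2]<70)&(W[...,2]>.058)&(W[...,2]<.07)),('base',m&(W[...,2]>.004)&(W[...,2]<.011))):
    p=W[k];print(n,len(p),cv2.minAreaRect((p[:,:2]*1000).astype(np.float32)),np.median(p[:,2]))
```

```text
22.18 tcpB [ 0.004  -0.3796  0.1712] FB [-0.8577 -0.313  -0.0593] TB [-0.07    0.0619 -0.0267] [0.0015 0.5752 0.818  0.0003]
black 1291 ((525.8407592773438, -204.3628387451172), (20.816574096679688, 51.270565032958984), 20.223155975341797) 0.06383490768976141
base 4341 ((526.9890747070312, -203.18975830078125), (70.11619567871094, 109.45777130126953), 19.59847640991211) 0.007892419516916549
```

View pics/w5.png

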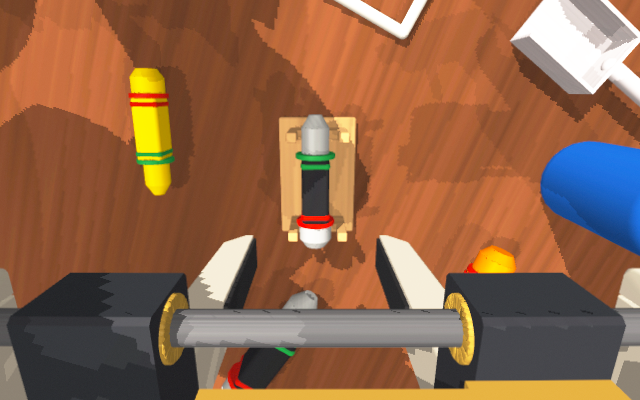

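The gauge lies level in the stand at (315,180), within about 2 mm of its rest, with the gripper clear. Handing in.

```bash
python3 -c "
from h import *
print(workorder.close_job())"
```

```text
the job is handed in; nothing more can be done
None
```

The job is handed in, with no verdict returned: the go end went fully home (about 5 N), the no-go end jammed at the mouth (held over a second at 5–7 N), and the gauge is back in its stand about 2 mm from rest at 22 s of the 67 s allowed.

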